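# Close gift boxes and line them up for bundling

## Task

Stand every filled gift-box bottom in one row along the middle of the bundling machine's bed and close each with the lid that matches it; only then slide the guide up until the row is squeezed firmly together between guide and stop. After that turn the dial until its pointer is at the round dot, and leave the boxes clamped. Spare lids without a box can stay on the table; do not push the tape roll, glue stick or card pack about.

Things in the scene. Friction and masses are not known exactly. Their poses are not given: they have to be found in the camera images.
- tray_square: filled gift-box bottom, square, 56 x 56 mm, 45 mm high, open-topped matt black board with 4 mm walls and cream contents 29 mm high seen inside; origin at the centre of its underside, z up. It may be absent (not needed today).
- tray_oblong: filled gift-box bottom, oblong, 56 mm (own x) by 92 mm (own y), 45 mm high, open-topped matt black board with 4 mm walls and cream contents 29 mm high seen inside; origin at the centre of its underside, z up. It may be absent (not needed today).
- tray_slim: filled gift-box bottom, slim, 56 mm (own x) by 36 mm (own y), 45 mm high, open-topped matt black board with 4 mm walls and cream contents 29 mm high seen inside; origin at the centre of its underside, z up. It may be absent (not needed today).
- tray_round: filled gift-box bottom, round, 56 mm diameter, 45 mm high, open-topped matt black board with 4 mm walls and cream contents 29 mm high seen inside; origin at the centre of its underside, z up. It may be absent (not needed today).
- lid_square: matt black lid, thin gold line near its edge, for the square bottom: plate square, 56 x 56 mm, 16 mm thick, over a 9 mm deep lip that drops inside the walls with 2.5 mm to spare all round. Origin at the centre of the lip's underside, z up; it lies lip down, so the plate's sides are 9-25 mm up. Closed, it is flush with the bottom's sides, its origin 36 mm above the bottom's.
- lid_oblong: matt black lid, thin gold line near its edge, for the oblong bottom: plate oblong, 56 mm (own x) by 92 mm (own y), 16 mm thick, over a 9 mm deep lip that drops inside the walls with 2.5 mm to spare all round. Origin at the centre of the lip's underside, z up; it lies lip down, so the plate's sides are 9-25 mm up. Closed, it is flush with the bottom's sides, its origin 36 mm above the bottom's.
- lid_slim: matt black lid, thin gold line near its edge, for the slim bottom: plate slim, 56 mm (own x) by 36 mm (own y), 16 mm thick, over a 9 mm deep lip that drops inside the walls with 2.5 mm to spare all round. Origin at the centre of the lip's underside, z up; it lies lip down, so the plate's sides are 9-25 mm up. Closed, it is flush with the bottom's sides, its origin 36 mm above the bottom's.
- lid_round: matt black lid, thin gold line near its edge, for the round bottom: plate round, 56 mm diameter, 16 mm thick, over a 9 mm deep lip that drops inside the walls with 2.5 mm to spare all round. Origin at the centre of the lip's underside, z up; it lies lip down, so the plate's sides are 9-25 mm up. Closed, it is flush with the bottom's sides, its origin 36 mm above the bottom's.
- row (a point): middle of the bundling machine's bed, on its top surface (12 mm above the table). The bed is a flat aluminium plate 100 mm wide along its own x (away from the robot) with two dark lines; its own y runs along the row, from the sliding guide towards the fixed stop. A grey housing 50 mm high lies along the far side, starting 55 mm beyond the bed's middle line.
- stop_face (a point): foot of the fixed stop's inner face, on the bed's middle line, 130 mm along +y from the row point; the stop is a dark steel plate 90 mm wide, 40 mm high above the bed, 12 mm thick; same axes as the bed
- guide_face (a point): foot of the sliding guide's inner face, on the bed's middle line; the guide is a dark steel plate 90 mm wide standing 41 mm above the bed on a carriage, and slides along the bed's y; same axes as the bed
- guide_grip (a point): point to pinch the guide's upright black fin, 65 mm behind (-y of) the guide's face: fin 12 mm thick along the bed's y, 40 mm wide along its x, its top 90 mm above the table; this point is 18 mm below the fin's top
- guide (a joint): travel of the guide in m: 0 wide open (280 mm between guide and stop), growing as it closes towards the stop; about 1.5 N to move, stays where it is left
- dial_grip (a point): on the dial's vertical axis, in the middle of its bar grip (bar 46 mm long, 12 mm wide, 24 mm high, from 36 to 60 mm above the table; this point is at 51 mm). The dial sits on a grey block beyond the stop.
- dial_pointer (a point): pointer end of the dial's bar: the end carrying a white line on its top
- dial_dot (a point): the round white dot (9 mm) on the grey block beside the dial, 34 mm from the axis; the other marks are plain short white lines
- dial (a joint): angle of the dial in rad, growing clockwise seen from above; at 0 the pointer points along the bed's -x, at 1.3 it points at the dot
- tape_roll: small roll of tape, 52 mm across, 18 mm high, lying flat; a bystander; origin under its centre
- glue_stick: white glue stick, 24 mm across, 68 mm high, upright; a bystander; origin under its centre
- deck: banded pack of cards 70 x 120 x 25 mm; a bystander
Not all that is in view belongs to the job. Leave any red look-alike of the lid_oblong alone.

How it is judged:
By the outcome, as a careful person would: the job done as asked, in the order asked, and still so for the second after the job is handed in, with the robot touching nothing.
Of tray_square, tray_oblong, tray_slim, tray_round only 2 to 3 are there at a start; the rules pass over those that are not, and their reading is None.
At some moment in a run one of tray_square, tray_oblong, tray_slim, tray_round, lid_square, lid_oblong, lid_slim, lid_round may be knocked a few centimetres aside while the robot is not near it.
It also fails if it takes over 210 s, if anything falls off the work surface, if the arm or the gripper's body presses on something with over 40 N, if the wrist force passes 120 N, or if a joint passes its speed limit or range.

## Robot

A 6-joint arm with a two-finger parallel gripper is mounted at the origin on the work surface. World frame = base frame: x ahead of the robot, y to its left, z up, the work surface at z = 0. Lengths are in m, angles in rad, forces in N, time in s.
With the tool pointing down it reaches from about 0.3 to 0.825 m from the base axis. Payload 5.4 kg.
Tool frame: the origin (TCP) lies at the very end of the fingers, on their centre line; the grasp point (between the pads) lies 19 mm behind it; z points along the fingers, y is the line along which they close (so a half turn about z gives the same grasp; the last joint's range is limited). The gripper opens to 92 mm and grips with 3 to 60 N. Pads are 20 mm wide; open, the fingers measure 128 mm over their backs; the gripper's body (75 mm by 189 mm) begins 69 mm behind the grasp point.
Start: joints at [-1.393, 0.158, 1.597, -0, 1.386, -0.21], TCP at [0.217, -0.532, 0.215] pointing down, gripper open.
Joint ranges: [-2.91, 2.91], [-0.94, 2.29], [0.18, 2.7], [-1.29, 4.43], [0.17, 2.64], [-3, 3]. Speed limits (rad/s): [2.57, 2.57, 3.14, 3.14, 3.14, 3.14].

## Interface

Orientations are given as a rotation vector (axis times angle).
In Python, from workcell import bot gives the robot as it stands. Calls block until the motion is done:
- bot.goto(position, orientation): joint-space move of the TCP to a pose.
- bot.line_to(position, rot=None, max_speed=0.15): straight line of the TCP; rot=None keeps the orientation; max_speed is the mean speed in m/s.
- bot.set_joints(angles): joint-space move.
- bot.set_gripper(opening, newtons=None): opening from 0.0 (shut) to 1.0 (fully open); newtons is the grip in N (None keeps the last); returns when the fingers have stopped.
- bot.hold(seconds).
- bot.inverse_kinematics(position, orientation): joint angles nearest the present ones, or None.
- bot.read_camera(name): name is "scene" or "top" or "wrist"; returns a dict with "pixels" (400x640x3 uint8, blue, green, red), "fx", "fy", "cx", "cy" (pixels), "k1" (the pictures are not rectified: a ray, as slopes to the right and down, at radius r is drawn at 1 + k1 r^2 times it, then the intrinsics apply), "R" (3x3) and "t" (3): a world point X has camera coordinates R X + t. Camera axes: x right, y down, z forward; pixel columns grow to the right and rows downward; lengths in m; the calibration is good to about 2 mm. A picture is of the moment at which its call begins. There is no depth.
A pose or a line that the arm cannot do raises bot.MotionError and nothing moves.
- bot.job_done(): hands the job in; it is judged then, once.
Readings, each from a call of its own:
- bot.current_clock(): time.
- bot.current_joints(): joint angles.
- bot.current_joint_vel(): joint speeds.
- bot.current_effort(): joint torques, N m.
- bot.current_ee_pos(): TCP position.
- bot.current_tool_rot(): TCP orientation.
- bot.current_contact_force(): force on the tool from outside, world axes, zero at the start.
- bot.current_ft_torque(): the same for the moment, N m.
- bot.current_opening(): opening from 0.0 (shut) to 1.0 (fully open).
- bot.current_grip_force(): force on a finger pad.
Only numpy, scipy, OpenCV 4.12 (cv2) and the standard library are available. Lean on these libraries where they do the work, as an engineer would, in place of code of your own. Each camera call takes 0.05 s, during which the arm holds its last target. There are 200 camera calls.

## Working session

There is one attempt and no reset: what is moved stays moved. The work goes in short steps, each a Python script; the robot and the scene stay as the last script left them, time stands still between calls to the robot, and variables do not carry over. Pictures are saved under pics/ and viewed, at most 14 in all, crops included, and the job is handed in when it is done.

```bash
ls; mkdir -p pics
cat > h.py <<'E'
import numpy as np, cv2
from workcell import bot
def snap(name,save=None):
    c=bot.read_camera(name)
    if save: cv2.imwrite('pics/'+save,c['pixels'])
    return c
def K(c): return np.array([[c['fx'],0,c['cx']],[0,c['fy'],c['cy']],[0,0,1.]])
def dist(c): return np.array([c['k1'],0,0,0.])
def ray(c,uv):
    p=cv2.undistortPoints(np.array(uv,float).reshape(-1,1,2),K(c),dist(c)).reshape(-1,2)
    R=np.array(c['R']);t=np.array(c['t'])
    d=np.c_[p,np.ones(len(p))]@R
    return -R.T@t,d
def onplane(c,uv,z):
    o,d=ray(c,uv)
    return o+d*((z-o[2])/d[:,2])[:,None]
def proj(c,X):
    R=np.array(c['R']);t=np.array(c['t'])
    return cv2.projectPoints(np.array(X,float).reshape(-1,1,3),cv2.Rodrigues(R)[0],t,K(c),dist(c))[0].reshape(-1,2)
E
python3 - <<'E'
from h import *
for n in("scene","top","wrist"):
    c=snap(n,n+'0.png'); print(n,c['fx'],c['cx'],c['cy'],c['k1'],-np.array(c['R']).T@c['t'],np.round(c['R'],2).tolist())
print(bot.current_clock(),bot.current_tool_rot())
E
```

```text
pics
scene 520.4506873593253 322.7615782062869 203.33065147516123 -0.09388103002400808 [1.38450569 0.55622655 0.93221976] [[-0.49, 0.87, -0.02], [0.56, 0.3, -0.78], [-0.67, -0.39, -0.63]]
top 435.37342992763774 316.6551881699705 192.8134389910297 -0.11933543819847808 [ 0.25792844 -0.00182631  1.45821584] [[0.0, -1.0, -0.02], [-0.99, -0.0, -0.17], [0.17, 0.02, -0.99]]
wrist 349.0464986082652 321.5781991487091 197.22682905777734 -0.07749050985219358 [ 0.2763698  -0.50888557  0.38360994] [[0.38, -0.93, -0.0], [-0.9, -0.37, 0.23], [-0.22, -0.09, -0.97]]
0.15 [-3.08138171e+00 -6.05047349e-01 -5.30163124e-05]
```

View pics/top0.png

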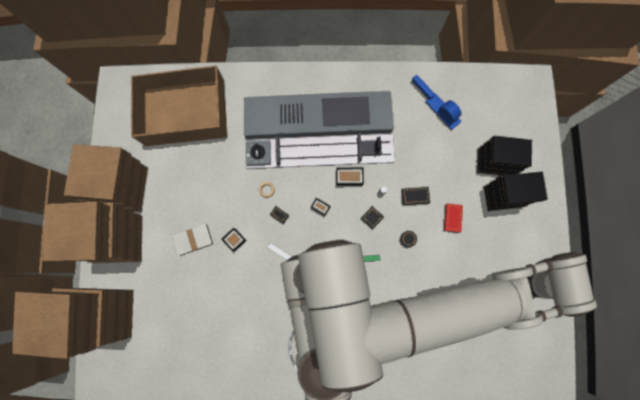

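View pics/scene0.png

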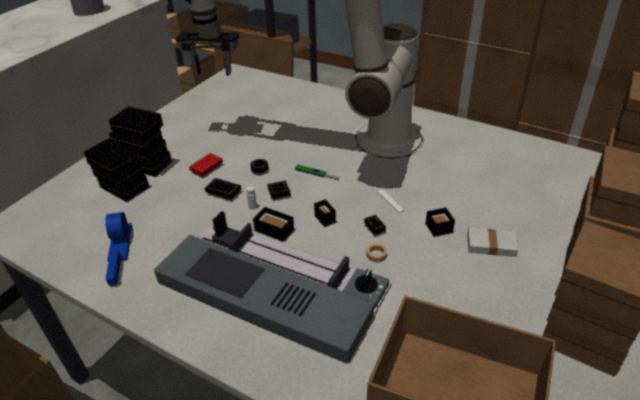

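The top view shows three open trays with cream contents: oblong (349,177), slim (320,206) and square (234,240). The black lids are oblong (415,196), square (372,217), slim (279,214) and a probable round one (409,239). The red look-alike is at (453,218), the bed spans about (245–394, 135–167) with the guide on the right, and the dial is at (257,151). I'll confirm with one enlarged crop.

Run:
```python
from h import *
im=cv2.imread('pics/top0.png')[90:260,215:475]
cv2.imwrite('pics/crop1.png',cv2.resize(im,None,fx=3,fy=3,interpolation=cv2.INTER_CUBIC))
c=snap('top')
for n,uv,z in [('ob',(349,177),.045),('sl',(320,206),.045),('sq',(234,240),.045),('Lob',(415,196),.025),('Lsq',(372,217),.025),('Lsl',(279,214),.025),('rnd',(409,239),.025),('guide',(375,147),.05),('dial',(257,151),.06),('bedc1',(245,167),.012),('bedc2',(394,162),.012)]:
    p=onplane(c,[uv],z)[0]; print(n,p.round(3),np.hypot(*p[:2]).round(3))
```

```text
ob [ 0.553 -0.083  0.045] 0.559
sl [0.456 0.013 0.045] 0.456
sq [0.343 0.293 0.045] 0.451
Lob [ 0.492 -0.305  0.025] 0.579
Lsq [ 0.422 -0.159  0.025] 0.451
Lsl [0.432 0.149 0.025] 0.456
rnd [ 0.349 -0.28   0.025] 0.448
guide [ 0.654 -0.171  0.05 ] 0.676
dial [0.638 0.223 0.06 ] 0.676
bedc1 [0.595 0.27  0.012] 0.653
bedc2 [ 0.612 -0.24   0.012] 0.657
```

View pics/crop1.png

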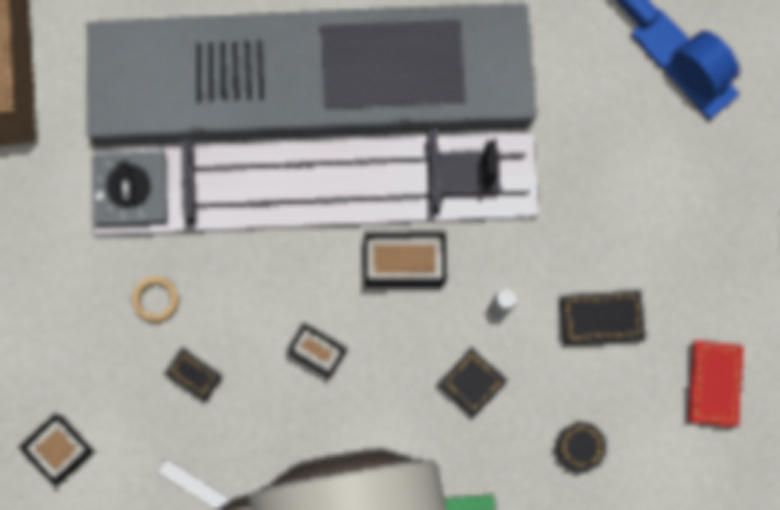

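The crop confirms three trays: oblong, slim and square. The round item with the gold ring is a spare lid. I'll now write the close-look routine (camera straight above the object) and look at the oblong tray, bed and dial.

```bash
cat >> h.py <<'E'
from scipy.spatial.transform import Rotation as Ro
def rv(a): return (Ro.from_euler('z',a)*Ro.from_euler('x',np.pi)).as_rotvec()   # tool down; closing line at angle a+90deg
OFF=None
def camoff():
    c=snap('wrist'); R=Ro.from_rotvec(bot.current_tool_rot())
    return R.inv().apply(-np.array(c['R']).T@c['t']-np.array(bot.current_ee_pos()))
def best(p,a):
    """yaw a or a+pi(k): the one with joint 6 nearest the present, in range"""
    q0=np.array(bot.current_joints()); r=[]
    for k in(-1,0,1):
        q=bot.inverse_kinematics(list(p),list(rv(a+k*np.pi)))
        if q is not None: r.append((np.abs(np.array(q)-q0).max()+ .3*abs(q[5]),a+k*np.pi))
    return min(r)[1]
def look(xy,a,z=.2,save=None,off=(0.063,0,-.169)):
    R=Ro.from_rotvec(rv(a)); o=R.apply(off)
    bot.goto([xy[0]-o[0],xy[1]-o[1],z],list(rv(a))); return snap('wrist',save)
def rect(c,xy,z,mask):
    """min-area rectangle (centre, long side, short side, angle of long side) of the masked blob nearest xy, on plane z"""
    uv=proj(c,[[*xy,z]])[0]
    cs,_=cv2.findContours(mask,cv2.RETR_EXTERNAL,cv2.CHAIN_APPROX_NONE)
    cs=[k for k in cs if cv2.contourArea(k)>300]
    k=max(cs,key=lambda k:cv2.pointPolygonTest(k,tuple(map(float,uv)),True))
    P=onplane(c,k.reshape(-1,2),z)[:,:2]
    (x,y),_,_=r=cv2.minAreaRect(P.astype(np.float32)*1000)
    b=cv2.boxPoints(r)/1000; e1=b[1]-b[0]; e2=b[2]-b[1]
    if np.linalg.norm(e1)<np.linalg.norm(e2): e1,e2=e2,e1
    return np.array([x,y])/1000,np.linalg.norm(e1),np.linalg.norm(e2),np.arctan2(e1[1],e1[0])
def dark(c,t=60):
    m=(c['pixels'].max(2)<t).astype(np.uint8)*255
    return cv2.morphologyEx(m,cv2.MORPH_OPEN,np.ones((3,3),np.uint8))
E
python3 - <<'E'
from h import *
off=camoff(); print(off.round(4))
for n,xy in [('ob',(.553,-.083)),('dial',(.638,.20)),('guide',(.64,-.12))]:
    c=look(xy,0,.2,n+'1.png',off); print(n,bot.current_clock(),(-np.array(c['R']).T@c['t']).round(3),np.round(bot.current_joints(),2))
a=[cv2.imread(f'pics/{n}1.png') for n in('ob','dial','guide')]
cv2.imwrite('pics/m1.png',cv2.resize(np.vstack([np.hstack(a[:2]),np.hstack([a[2],a[2]*0])]),(800,500)))
E
```

```text
[ 0.0634  0.0008 -0.1697]
ob 2.2 [ 0.553 -0.084  0.37 ] [-0.41 -0.04  1.83 -0.    1.35  1.16]
dial 3.3833 [0.639 0.198 0.37 ] [ 0.14  0.25  1.51 -0.    1.37  1.71]
guide 4.65 [ 0.641 -0.12   0.37 ] [-0.41  0.2   1.57  0.    1.36  1.16]
```

View pics/m1.png

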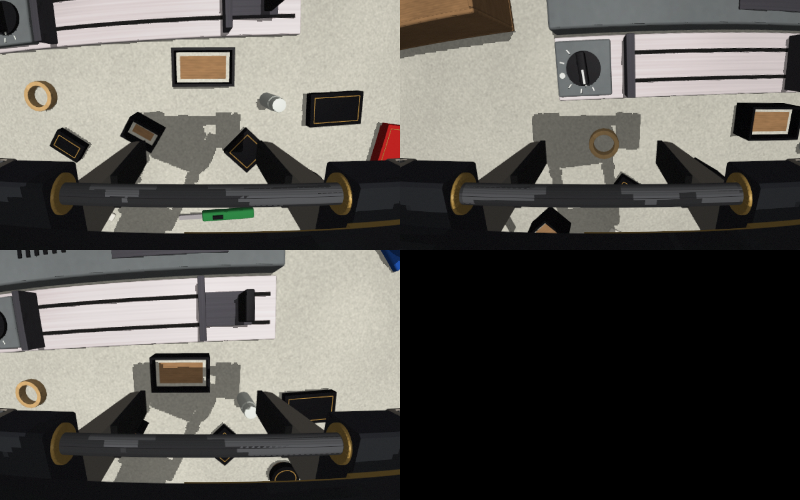

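Close views are clear. The oblong tray lies next to the bed, the dial bar's white pointer line points roughly at −x, and the white dot sits to its left at about (562,75) in the montage. Next is one frame from above the bed's middle for its axes, stop and guide.

Run:
```python
from h import *
c=look((.66,.02),0,.2,'bed.png'); 
import pickle; pickle.dump(c,open('bed.pkl','wb'))
im=c['pixels']; cv2.imwrite('pics/bedc.png',cv2.resize(im[0:230],(800,288*1)))
P=proj(c,[[.6,.02,.012],[.7,.02,.012]]);print(P.round(0))
for col in (200,320,400): print(col,[tuple(im[r,col]) for r in range(0,200,8)])
```

```text
[[321. 174.]
 [321.  73.]]
200 [(np.uint8(132), np.uint8(132), np.uint8(128)), (np.uint8(131), np.uint8(132), np.uint8(128)), (np.uint8(131), np.uint8(130), np.uint8(126)), (np.uint8(132), np.uint8(132), np.uint8(128)), (np.uint8(134), np.uint8(133), np.uint8(128)), (np.uint8(133), np.uint8(134), np.uint8(128)), (np.uint8(133), np.uint8(133), np.uint8(127)), (np.uint8(135), np.uint8(135), np.uint8(129)), (np.uint8(114), np.uint8(115), np.uint8(111)), (np.uint8(46), np.uint8(45), np.uint8(44)), (np.uint8(223), np.uint8(224), np.uint8(231)), (np.uint8(219), np.uint8(219), np.uint8(227)), (np.uint8(222), np.uint8(223), np.uint8(230)), (np.uint8(93), np.uint8(93), np.uint8(98)), (np.uint8(223), np.uint8(223), np.uint8(231)), (np.uint8(226), np.uint8(226), np.uint8(233)), (np.uint8(221), np.uint8(221), np.uint8(228)), (np.uint8(230), np.uint8(230), np.uint8(237)), (np.uint8(230), np.uint8(231), np.uint8(238)), (np.uint8(31), np.uint8(33), np.uint8(34)), (np.uint8(226), np.uint8(226), np.uint8(234)), (np.uint8(226), np.uint8(226), np.uint8(234)), (np.uint8(152), np.uint8(153), np.uint8(160
[... 1718 characters left out ...]
(234)), (np.uint8(224), np.uint8(224), np.uint8(231)), (np.uint8(226), np.uint8(227), np.uint8(233)), (np.uint8(32), np.uint8(34), np.uint8(36)), (np.uint8(224), np.uint8(225), np.uint8(233)), (np.uint8(225), np.uint8(226), np.uint8(233)), (np.uint8(224), np.uint8(224), np.uint8(231)), (np.uint8(225), np.uint8(225), np.uint8(233)), (np.uint8(223), np.uint8(224), np.uint8(231)), (np.uint8(32), np.uint8(33), np.uint8(34)), (np.uint8(221), np.uint8(222), np.uint8(229)), (np.uint8(227), np.uint8(227), np.uint8(234)), (np.uint8(190), np.uint8(191), np.uint8(201)), (np.uint8(216), np.uint8(227), np.uint8(230)), (np.uint8(51), np.uint8(55), np.uint8(56)), (np.uint8(13), np.uint8(13), np.uint8(12))]
```

View pics/bedc.png

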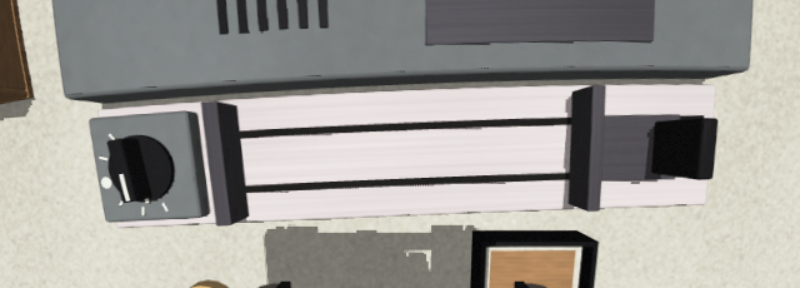

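From over the bed, the stop's inner-face foot runs about (190,82)–(195,178) and the guide's foot about (457,70)–(461,166) in full-frame pixels. The dial pointer line is at (100,150) and the dot at (85,146). Next I fit the bed axes.

Run:
```python
from h import *
import pickle; c=pickle.load(open('bed.pkl','rb')); im=c['pixels'].astype(int)
B,G,R=im[...,0],im[...,1],im[...,2]
bed=(B>195)&(B>=G-4)
def fit(uv,z):
    P=onplane(c,uv,z)[:,:2]; v=cv2.fitLine((P*1000).astype(np.float32),cv2.DIST_HUBER,0,.01,.01).ravel(); return P.mean(0),v[:2]*np.sign(v[1])
cols=range(205,365)
near=[(x,np.where(bed[100:200,x])[0].max()+100.5) for x in cols]
l1=[];l2=[]
for x in range(205,445):
    d=np.where((im[75:170,x].max(1)<120))[0]+75
    s=d[(d<118)&(d>86)]; e=d[(d>=125)&(d<165)]
    if len(s):l1.append((x,s.mean()))
    if len(e):l2.append((x,e.mean()))
for n,u in(('near',near),('l1',l1),('l2',l2)):
    p,v=fit(u,.012); ang=np.degrees(np.arctan2(-v[0],v[1])); print(n,len(u),(p+v/v[1]*(.02-p[1])).round(4),ang.round(2))
dk=im.max(2)<95
s=[];g=[]
for r in range(92,168):
    if bed[r,205] and bed[r,440]:
        s.append((np.where(bed[r,150:215])[0].min()+150 if 0 else 215-np.argmin(bed[r,215:150:-1]),r)); g.append((440+np.argmin(bed[r,440:500]),r))
for n,u in(('stop',s),('guide',g)):
    P=onplane(c,u,.012); print(n,np.median(P,0).round(4),P[::12].round(4)[:,:2].tolist())
# dial dot & pointer
w=(im.min(2)>200)&((np.add.outer(np.arange(400),np.zeros(640)))<185)
w[:,:74]=0; w[:,160:]=0
n,lab,st,ce=cv2.connectedComponentsWithStats(w.astype(np.uint8))
for i in range(1,n):
    if st[i,4]>5 and st[i,4]<200: print(st[i],ce[i].round(1),onplane(c,[ce[i]],.036)[0].round(4),onplane(c,[ce[i]],.06)[0].round(4))
```

```text
near 160 [0.6027 0.02  ] 2.44
l1 240 [0.6733 0.02  ] 2.38
l2 240 [0.6293 0.02  ] 2.4
stop [0.6455 0.1496 0.012 ] [[0.6827, 0.1512], [0.6571, 0.1499], [0.645, 0.1497], [0.6194, 0.1485]]
guide [ 0.6461 -0.1129  0.012 ] [[0.6833, -0.113], [0.6576, -0.1128], [0.6456, -0.1127], [0.62, -0.1148]]
[ 87 107   4   4   9] [ 88.3 108.4] [0.6683 0.2449 0.036 ] [0.6678 0.2287 0.06  ]
[ 80 125   6   3  11] [ 82.5 126.1] [0.6516 0.2532 0.036 ] [0.6523 0.2364 0.06  ]
[ 96 139   8  21  55] [ 99.1 149.3] [0.6287 0.2388 0.036 ] [0.631 0.223 0.06 ]
[ 81 142   8   9  55] [ 84.6 145.6] [0.6325 0.2537 0.036 ] [0.6346 0.2368 0.06  ]
[130 162   4   7  11] [131.6 165.1] [0.6127 0.2067 0.036 ] [0.6162 0.1933 0.06  ]
[114 166   1   6   6] [114.  168.5] [0.6094 0.2256 0.036 ] [0.6131 0.2108 0.06  ]
[110 180  50   5 175] [136.  182.5] [0.5952 0.2043 0.036 ] [0.5999 0.191  0.06  ]
```

```bash
cat >> h.py <<'E'
TH=np.radians(2.4); EX=np.array([np.cos(TH),np.sin(TH)]); EY=np.array([-np.sin(TH),np.cos(TH)])
STOP=np.array([.6466,.1497]); APL=TH-np.pi/2     # closing along bed x, camera on the guide side
SZ=dict(square=(56,56),oblong=(92,56),slim=(56,36)); D=dict(square=.036,slim=.090,oblong=.162)
def contents(c,xy,z):
    m=(c['pixels'].max(2)>=60).astype(np.uint8); u,v=proj(c,[[*xy,z]])[0].round().astype(int)
    _,lab=cv2.connectedComponents(m,connectivity=4); 
    w=lab[v-4:v+5,u-4:u+5]; k=np.bincount(w[w>0]).argmax()
    return rect(c,xy,z,(lab==k).astype(np.uint8)*255)
def locate(kind,name,xy,a=None,z0=0.):
    """look from straight above, twice; with a=None the 2nd look is at the yaw at which it is to be gripped"""
    f=(lambda c,xy:contents(c,xy,z0+.029)) if kind=='tray' else (lambda c,xy:rect(c,xy,z0+.025,dark(c)))
    aa=0 if a is None else a
    for i in range(2):
        c=look(xy,aa); r=f(c,xy); xy=r[0]
        if a is None: # closing line: short side for oblong, long (56 mm) side otherwise
            g=r[3]+(np.pi/2 if name=='oblong' else 0); aa=best([*xy,.1],g-np.pi/2)
    g=r[3]+(np.pi/2 if name=='oblong' else 0)
    if a is None: aa=aa+(g-np.pi/2-aa+np.pi/4)%(np.pi/2)-np.pi/4
    print(kind,name,r[0].round(4),(np.array(r[1:3])*1000).round(1),np.degrees(r[3]).round(1),'yaw',np.degrees(aa).round(1),'t',round(bot.current_clock(),1))
    return r,aa
def pick(xy,a,z,N=25):
    bot.set_gripper(.87); bot.goto([*xy,z+.07],list(rv(a))); bot.line_to([*xy,z]); bot.set_gripper(0.,N)
    bot.line_to([*xy,z+.14],max_speed=.2)
    print('opening mm',round(bot.current_opening()*92,1),'grip',round(bot.current_grip_force(),1),'tcp',np.round(bot.current_ee_pos(),4))
def place(xy,a,z,rel=.72):
    bot.goto([*xy,z+.1],list(rv(a))); bot.line_to([*xy,z+.012],max_speed=.2); bot.line_to([*xy,z],max_speed=.04)
    print('F',np.round(bot.current_contact_force(),1)); bot.set_gripper(rel); p=bot.current_ee_pos()
    bot.line_to([*xy,z+.09],max_speed=.2); return p
E
python3 - <<'E'
from h import *
bot.set_gripper(.87)
r,a=locate('tray','oblong',(.553,-.083))
r1,a1=locate('tray','slim',(.456,.013))
r2,a2=locate('tray','square',(.343,.293))
E
```

```text
tray oblong [ 0.5594 -0.0872] [81.2 45. ] 89.9 yaw 89.9 t 7.9
tray slim [0.4562 0.0109] [45.1 25.3] 59.3 yaw -30.7 t 10.2
tray square [0.3452 0.2982] [45.1 45. ] -45.7 yaw 44.3 t 12.2
```

Run:
```python
from h import *
import json
rec={}
for n,xy in (('square',(.3452,.2982)),('slim',(.4562,.0109)),('oblong',(.5594,-.0872))):
    r,a=locate('tray',n,xy)
    pick(r[0],a,.02)
    t=STOP-D[n]*EY; ap=best([*t,.1],APL)
    rec[n]=list(place(t,ap,.033))+[ap]
    if n=='square': 
        m,_=locate('tray',n,t,ap,.012); print('bias closing',((m[0]-t)@EX).round(4),'along',((m[0]-t)@EY).round(4)); snap('wrist','sqp.png')
    json.dump(rec,open('rec.json','w'))
```

```text
tray square [0.3456 0.2979] [45.4 44.1] 44.4 yaw -45.6 t 14.0
opening mm 55.8 grip 25.0 tcp [0.3445 0.2973 0.1584]
F [-0.2 -0.6 -1. ]
tray square [0.6467 0.1123] [45.3 44.1] 2.5 yaw 92.4 t 22.1
bias closing -0.0015 along -0.0014
tray slim [0.4563 0.011 ] [45.  25.3] 59.7 yaw -30.3 t 24.1
opening mm 55.5 grip 25.0 tcp [0.4552 0.0112 0.1584]
F [-0.9 -0.5 -1.9]
tray oblong [ 0.5593 -0.0867] [80.7 45.3] -89.3 yaw -269.3 t 33.5
opening mm 55.8 grip 25.0 tcp [ 0.5581 -0.0863  0.1582]
F [-0.7  0.3 -1.6]
```

View pics/sqp.png

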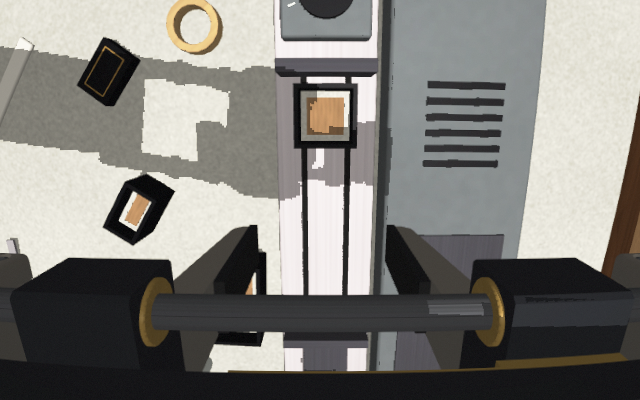

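The picture shows the square tray at (325,116), square to the bed by the stop. Grip widths were 55.5–55.8 mm as expected. Next the lids, correcting the arm's ~1 mm tracking error and the camera bias.

```bash
cat >> h.py <<'E'
def hover(xy,a,z):
    """hover, then return the command xy which brings the TCP truly to xy"""
    bot.goto([*xy,z],list(rv(a))); bot.hold(.15); return 2*np.array(xy)-np.array(bot.current_ee_pos())[:2]
def do_lid(n,xy,rec):
    p=rec[n]; ap=p[3]; t0=np.array(p[:2])
    m,_=locate('tray',n,t0,ap,.012)
    b=(m[0]-t0); print('tray: closing bias mm',(b@EX*1000).round(2),'along',(b@EY*1000).round(2))
    r,a=locate('lid',n,xy)
    z=.008; bot.set_gripper(.87); q=hover(r[0],a,z+.06); bot.line_to([*q,z]); g=np.array(bot.current_ee_pos())
    print('grasp tcp err mm',((g[:2]-r[0])*1000).round(1),'z',g[2].round(4))
    bot.set_gripper(0.,20); bot.line_to([*q,z+.14],max_speed=.2)
    print('opening mm',round(bot.current_opening()*92,1))
    # along-pad residual at grasp is carried over; measured along row shares the camera bias
    u=np.array([np.cos(a),np.sin(a)]); v=np.array([np.cos(ap),np.sin(ap)])
    al=(g[:2]-r[0])@u*v
    t=t0+EX*0+EY*(b@EY)+al; zt=.048+g[2]
    q=hover(t,ap,zt+.06); bot.line_to([*q,zt+.012],max_speed=.2); bot.line_to([*q,zt-.001],max_speed=.04)
    e=np.array(bot.current_ee_pos()); print('place err mm',((e[:2]-t)*1000).round(1),'z above',((e[2]-zt)*1000).round(1),'F',np.round(bot.current_contact_force(),1))
    bot.set_gripper(.72); bot.line_to([*q,zt+.08],max_speed=.2); print('t',bot.current_clock())
E
python3 - <<'E'
from h import *
import json
rec=json.load(open('rec.json')); print({k:np.round(v,4).tolist() for k,v in rec.items()})
do_lid('slim',(.432,.149),rec)
c=look(STOP-.11*EY,rec['slim'][3],.2,'after_slim.png')
E
```

```text
{'square': [0.6482, 0.1137, 0.0332, 1.6127], 'slim': [0.6506, 0.0598, 0.0333, 1.6127], 'oblong': [0.6536, -0.0122, 0.0332, 1.6127]}
tray slim [0.6489 0.0586] [45.1 25.2] 2.4 yaw 92.4 t 39.8
tray: closing bias mm -1.74 along -1.1
lid slim [0.429  0.1479] [54.6 34.2] 55.6 yaw -34.4 t 42.2
grasp tcp err mm [-0.8 -0.3] z 0.0089
opening mm 56.3
place err mm [ 5.1 -0.5] z above 5.1 F [-1.2  0.7 14. ]
t 49.2667
```

View pics/after_slim.png

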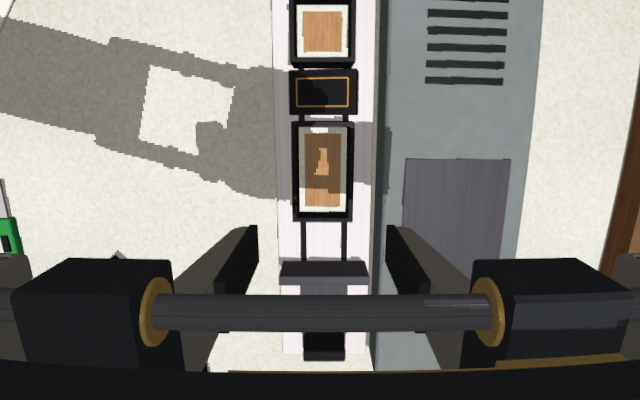

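The lid was released about 5 mm off in x because my hover correction used an unsettled reading. In the picture it lies at (323,92) over the slim tray at roughly the right place. I'll measure how it sits.

Run:
```python
from h import *
import json
rec=json.load(open('rec.json')); p=rec['slim']; t0=np.array(p[:2])
c=look(t0,p[3],.2); bot.hold(.3); 
print('settle',np.round(bot.current_ee_pos(),4)); c=snap('wrist','slimlid.png')
m=dark(c); m=cv2.morphologyEx(m,cv2.MORPH_OPEN,np.ones((9,9),np.uint8))
u,v=proj(c,[[*t0,.073]])[0].astype(int)
r=rect(c,t0,.073,m); print(r[0].round(4),((r[0]-t0)@EX*1000).round(1),((r[0]-t0)@EY*1000).round(1),np.round(r[1:3],4),np.degrees(r[3]).round(1))
im=c['pixels'][max(0,v-70):v+80,u-110:u+110]; cv2.imwrite('pics/slz.png',cv2.resize(im,None,fx=3,fy=3,interpolation=cv2.INTER_CUBIC))
```

```text
settle [ 0.6532 -0.0035  0.1999]
[0.6486 0.0576] -2.1 -2.1 [0.0401 0.0196] 2.4
```

View pics/slz.png

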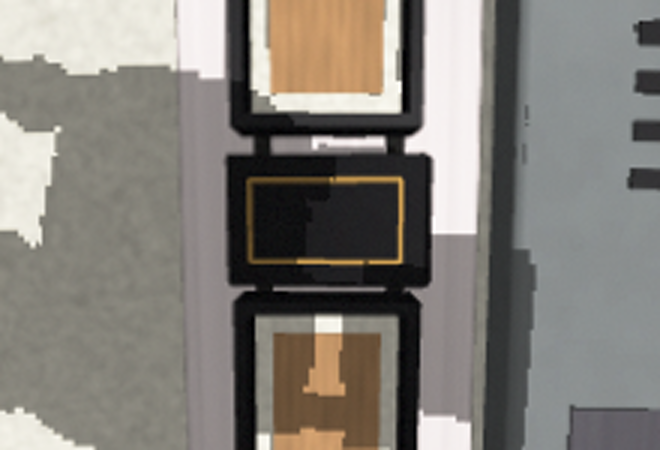

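The lid is about 67.7 px across its 56 mm, which puts its top at ≈0.074 m, so it is seated (on the rim would be 0.082 m and ≈69.6 px). I'll fix the settling logic and do the other two lids.

```bash
sed -i 's/^    q=hover(t,ap,zt+.06); bot.line_to(\[\*q,zt+.012\],max_speed=.2);.*$/    bot.goto([*t,zt+.06],list(rv(ap))); q=settle(t,zt+.013); bot.line_to([*q,zt-.001],max_speed=.04)/; s/q=hover(r\[0\],a,z+.06); bot.line_to/q=np.array(r[0]); bot.goto([*q,z+.06],list(rv(a))); bot.line_to/' h.py
cat >> h.py <<'E'
def settle(t,z):
    q=np.array(t); bot.line_to([*q,z],max_speed=.15)
    for i in range(3):
        bot.hold(.3); e=np.array(bot.current_ee_pos())[:2]-t; print('settle err mm',(e*1000).round(2))
        if np.abs(e).max()<.0005: break
        q=q-np.clip(e,-.002,.002); bot.line_to([*q,z],max_speed=.05)
    return q
E
python3 - <<'E'
from h import *
import json
rec=json.load(open('rec.json'))
do_lid('square',(.422,-.159),rec)
c=look(rec['square'][:2],rec['square'][3],.2,'after_sq.png')
E
```

```text
tray square [0.6466 0.1122] [45.1 44.3] 2.2 yaw 92.4 t 51.1
tray: closing bias mm -1.66 along -1.48
lid square [ 0.4213 -0.1617] [54.9 53.1] -42.7 yaw -312.7 t 53.4
grasp tcp err mm [ 1.1 -1.2] z 0.0095
opening mm 56.0
settle err mm [ 0.71 -0.03]
settle err mm [-0.76  0.05]
settle err mm [ 0.03 -0.02]
place err mm [-0.1 -0. ] z above -1.0 F [-0.5 -0.6  3.7]
t 60.9833
```

View pics/after_sq.png

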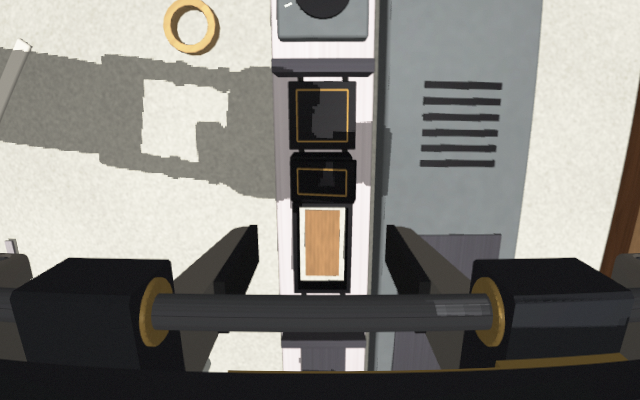

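The square lid seated cleanly: z error −1 mm, with its gold border symmetric at (322,116). Next the oblong lid, then a re-square of the slim box by pinching lid and tray together.

Run:
```python
from h import *
import json
rec=json.load(open('rec.json'))
do_lid('oblong',(.492,-.305),rec)
p=rec['slim']; t=np.array(p[:2])
bot.goto([*t,.12],list(rv(p[3]))); bot.set_gripper(.72); bot.line_to([*t,.046]); bot.set_gripper(0.,8); print('slim mm',bot.current_opening()*92,np.round(bot.current_ee_pos(),4)); bot.set_gripper(.72); bot.line_to([*t,.14],max_speed=.2)
# press gently on the slim lid with shut fingers
bot.set_gripper(0.,8); z=.084
bot.line_to([*t,z],max_speed=.1); f0=bot.current_contact_force()[2]
while z>.068 and bot.current_contact_force()[2]-f0<6: z-=.0015; bot.line_to([*t,z],max_speed=.03)
print('touch z',bot.current_ee_pos()[2].round(4) if hasattr(bot.current_ee_pos()[2],'round') else bot.current_ee_pos()[2],'F',bot.current_contact_force()[2]-f0)
bot.line_to([*t,.14],max_speed=.2)
c=look(STOP-.13*EY,p[3],.2,'closed.png'); snap('scene','scene2.png'); print(bot.current_clock())
```

```text
tray oblong [ 0.6517 -0.0122] [81.  45.2] -88.0 yaw 92.4 t 62.4
tray: closing bias mm -1.83 along 0.04
lid oblong [ 0.4939 -0.3092] [90.2 55.6] -85.9 yaw -265.9 t 65.2
grasp tcp err mm [ 1.  -1.4] z 0.0095
opening mm 55.9
settle err mm [ 0.7  -0.16]
settle err mm [-0.72  0.19]
settle err mm [ 0.01 -0.03]
place err mm [-0.1 -0. ] z above -0.9 F [-0.9 -0.   4.2]
t 72.6417
slim mm 57.41641516590358 [0.6516 0.0596 0.0476]
touch z 0.0734 F 7.503075527457434
80.025
```

View pics/closed.png

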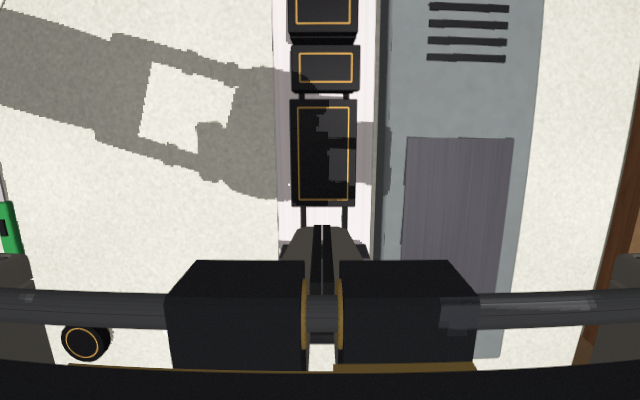

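All three boxes are closed: the touch on the slim lid was at 0.0734 m, the expected 0.073 m. I'll give the slim box one firmer pinch, then pinch the fin and close the guide under force watch.

Run:
```python
from h import *
import json
rec=json.load(open('rec.json'))
p=rec['slim']; t=np.array(p[:2])
bot.set_gripper(.72); bot.goto([*t,.12],list(rv(p[3]))); bot.line_to([*t,.044]); bot.set_gripper(0.,30); print('slim mm',bot.current_opening()*92); bot.set_gripper(.72); bot.line_to([*t,.15],max_speed=.2)
f=STOP-.3275*EY; a=best([*f,.1],TH)
bot.goto([*f,.16],list(rv(a))); bot.set_gripper(.5); f0=np.array(bot.current_contact_force())
bot.line_to([*f,.053],max_speed=.1); print('down F',np.round(np.array(bot.current_contact_force())-f0,1))
bot.set_gripper(0.,40); print('fin mm',bot.current_opening()*92,np.round(bot.current_ee_pos(),4))
g0=np.array(bot.current_ee_pos())[:2]; F0=np.array(bot.current_contact_force())
s=0.
bot.line_to([*(f+.05*EY),.053],max_speed=.06); s=.05
while s<.105:
    s+=.002; bot.line_to([*(f+s*EY),.053],max_speed=.03)
    F=np.array(bot.current_contact_force())-F0; k=-F[:2]@EY
    adv=(np.array(bot.current_ee_pos())[:2]-g0)@EY
    if k>3: print(round(s,4),adv.round(4),k.round(1))
    if k>25: break
bot.hold(.3); print((np.array(bot.current_contact_force())-F0).round(1),np.round(bot.current_ee_pos(),4),bot.current_clock())
```

```text
slim mm 55.579047875933284
down F [0.1 0.4 0.1]
fin mm 11.964182485397881 [ 0.6604 -0.1778  0.0532]
0.066 0.0664 3.1
0.072 0.0723 3.3
0.074 0.0742 3.5
0.078 0.0782 3.7
0.082 0.0803 10.1
0.084 0.0803 15.3
0.086 0.0803 21.0
0.088 0.0803 27.6
[ -0.6 -28.6  -2.1] [ 0.6571 -0.0976  0.0532] 93.1333
```

Solid stop at 80 mm travel with 28 N on the guide. I'll release it and look straight down at the dial and the row.

Run:
```python
from h import *
p=np.array(bot.current_ee_pos()); bot.set_gripper(.45); bot.line_to([p[0],p[1],.17],max_speed=.2)
c=look((.643,.221),TH,.2,'dial2.png'); im=c['pixels'].astype(int)
uv=proj(c,[[.643,.221,.06]])[0].astype(int); print('axis guess px',uv)
w=np.zeros(im.shape[:2],np.uint8); w[uv[1]-60:uv[1]+60,uv[0]-60:uv[0]+45]=1; w&=(im.min(2)>190).astype(np.uint8)
n,lab,st,ce=cv2.connectedComponentsWithStats(w)
for i in range(1,n):
    if 5<st[i,4]<300: print(st[i],ce[i].round(1),onplane(c,[ce[i]],.036)[0].round(4),onplane(c,[ce[i]],.06)[0].round(4))
cr=c['pixels'][uv[1]-60:uv[1]+110,uv[0]-70:uv[0]+180]; cv2.imwrite('pics/dial2c.png',cv2.resize(cr,None,fx=3,fy=3,interpolation=cv2.INTER_CUBIC)); print(uv-[70,60])
```

```text
axis guess px [318 114]
[288  84   7   7  18] [291.1  87.2] [0.6669 0.2475 0.036 ] [0.6653 0.2454 0.06  ]
[277 103   8   4  19] [280.4 104.3] [0.6511 0.2571 0.036 ] [0.6507 0.2543 0.06  ]
[313 118   6  23  72] [315.8 128.9] [0.6298 0.2234 0.036 ] [0.6309 0.2231 0.06  ]
[276 120   9  10  71] [280.1 124.9] [0.6323 0.2571 0.036 ] [0.6331 0.2543 0.06  ]
[289 139   6   6  14] [291.5 141.6] [0.6171 0.246  0.036 ] [0.619 0.244 0.06 ]
[327 145   4   7  17] [328.6 147.8] [0.6126 0.2105 0.036 ] [0.6148 0.2111 0.06  ]
[308 147   3   7  15] [309. 150.] [0.6097 0.2291 0.036 ] [0.6122 0.2283 0.06  ]
[248  54]
```

View pics/dial2c.png

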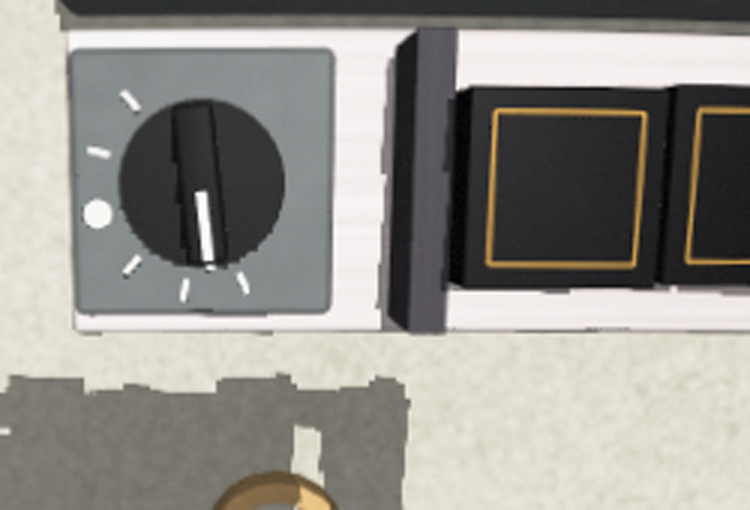

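The row is squeezed against the stop. The dial pointer is at about −0.12 rad (crop (200,195)→(209,268)), and the round dot is at crop (98,214). The other marks lie 33 mm from my computed axis, which confirms it. I'll turn about 1.41 rad clockwise.

Run:
```python
from h import *
ax=np.array([.6428,.2232]); z=.040; ph0,ph1=-.11,1.3
k=None
for kk in(-1,0,1):
    qs=[bot.inverse_kinematics([*ax,z],list(rv(TH-p+kk*np.pi))) for p in(ph0,ph1)]
    if all(q is not None for q in qs): print(kk,[round(q[5],2) for q in qs]); k=kk if k is None or abs(qs[0][5])+abs(qs[1][5])<k_ else k; k_=abs(qs[0][5])+abs(qs[1][5])
A=lambda p:list(rv(TH-p+k*np.pi))
bot.set_gripper(.42); bot.goto([*ax,.13],A(ph0)); F0=np.array(bot.current_contact_force())
bot.line_to([*ax,z],max_speed=.1); print('down',(np.array(bot.current_contact_force())-F0).round(1))
bot.set_gripper(0.,20); print('bar mm',bot.current_opening()*92,np.round(bot.current_ee_pos(),4),(np.array(bot.current_contact_force())-F0).round(1))
for p in np.linspace(ph0,ph1,8)[1:]:
    bot.line_to([*ax,z],rot=A(p)); print(round(p,2),(np.array(bot.current_contact_force())-F0).round(1),np.round(bot.current_ft_torque(),2))
bot.hold(.2); bot.set_gripper(.42); bot.line_to([*ax,.15],max_speed=.2)
c=look((.643,.221),TH,.2,'dial3.png'); uv=proj(c,[[.643,.221,.06]])[0].astype(int)
cr=c['pixels'][uv[1]-60:uv[1]+110,uv[0]-70:uv[0]+180]; cv2.imwrite('pics/dial3c.png',cv2.resize(cr,None,fx=3,fy=3,interpolation=cv2.INTER_CUBIC)); print(uv-[70,60],bot.current_clock())
```

```text
-1 [np.float64(-1.57), np.float64(-0.16)]
0 [np.float64(1.58), np.float64(2.99)]
1 [np.float64(-1.57), np.float64(-0.16)]
down [ 0.7 -0.8 -0.8]
bar mm 11.56918059839696 [0.6427 0.2259 0.0406] [0.5 6.7 0.1]
0.09 [-0.3  7.1  0.3] [ 1.52 -0.08 -0.06]
0.29 [0.3 8.6 0.5] [ 1.65 -0.15 -0.07]
0.49 [ 0.5  8.9 -0.5] [ 1.8  -0.2  -0.03]
0.7 [ 2.2  9.3 -0.9] [ 1.9  -0.31 -0.06]
0.9 [ 2.9 11.1 -1.6] [ 2.   -0.45 -0.02]
1.1 [ 3.  10.6 -1.7] [ 2.14 -0.56  0.  ]
1.3 [ 4.4 11.6 -2.7] [ 2.19 -0.62 -0.09]
[250  54] 105.9083
```

View pics/dial3c.png

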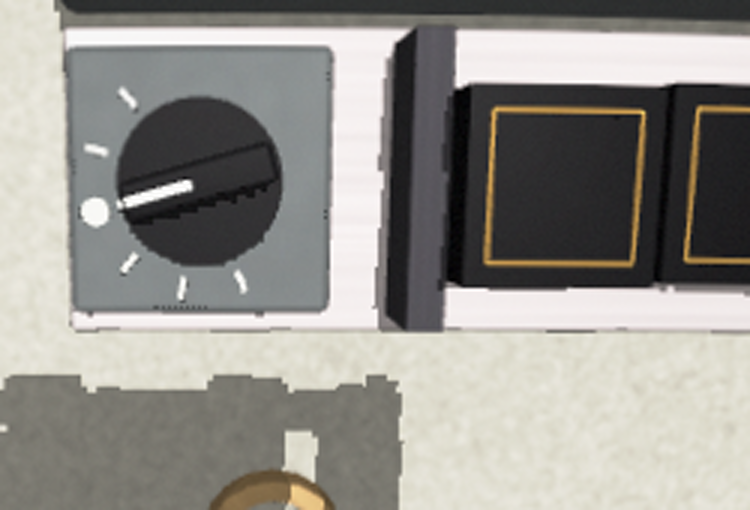

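The pointer line runs (190,186)→(120,206), straight at the dot (95,211), and its 0.278 rad slope matches the expected 0.27. Last, a final check of the clamped row.

Run:
```python
from h import *
c=look((.653,.04),TH,.22,'fin.png'); 
s=snap('scene'); a=cv2.resize(c['pixels'][0:220],(800,275)); b=cv2.resize(s['pixels'][140:340,140:540],(640,320)); b=cv2.copyMakeBorder(b,0,0,0,160,0)
cv2.imwrite('pics/finm.png',np.vstack([a,b]))
```

```text
(no output)
```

View pics/finm.png

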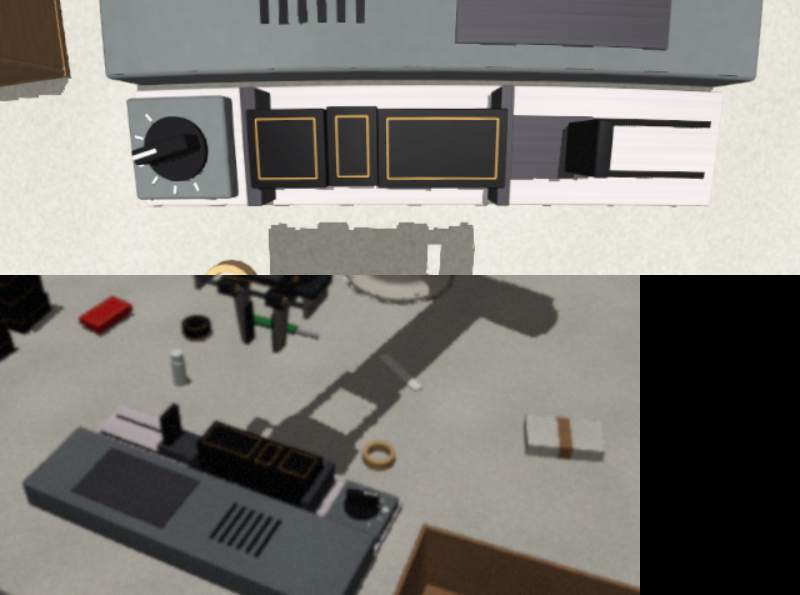

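The row is flush and clamped between the stop (255) and guide (500). All lids are level, the pointer is on the dot and the bystanders haven't moved. Handing in.

```bash
python3 -c "
from h import *
print(bot.current_clock()); print(bot.job_done())"
```

```text
106.7667
the job is handed in; nothing more can be done
None
```

The three gift boxes (square, slim, oblong) are closed with their own lids, clamped in a row between guide and stop, with the dial pointer on the dot; handed in at 106.8 s of the 210 s allowed.

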